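# Park the hand-crank trainer just past its heavy point

### The arm

A 6-joint arm with a two-finger parallel gripper is mounted at the origin on the work surface. World frame = base frame: x ahead of the robot, y to its left, z up, the work surface at z = 0. Lengths are in m, angles in rad, forces in N, time in s.
With the tool pointing down it reaches from about 0.325 to 0.9 m from the base axis. Payload 6.1 kg.
Tool frame: the origin (TCP) lies midway between the tips of the shut fingers; the grasp point (between the pads) lies 19 mm behind it; z points along the fingers, y is the line along which they close (so a half turn about z gives the same grasp; the last joint's range is limited). The gripper opens to 85 mm and grips with 20 to 120 N. Pads are 22 mm wide; open, the fingers measure 114 mm over their backs; the gripper's body (76 mm by 85 mm) begins 54 mm behind the grasp point. The pads swing forward as they close: fully open they stand 13 mm farther back than shut.
Start: joints at [0.987, 0.22, 1.526, -0, 1.395, -0.126], TCP at [0.276, 0.561, 0.211] pointing down, gripper open.
Joint ranges: [-2.98, 2.98], [-0.91, 2.08], [0.09, 2.57], [-1.24, 4.39], [0.2, 2.65], [-2.68, 2.68]. Speed limits (rad/s): [2.57, 2.57, 3.01, 3.14, 3.14, 3.14].

### API

Orientations are given as [roll, pitch, yaw] about the fixed x, y, z axes, in that order (R = Rz(yaw) Ry(pitch) Rx(roll)).
In Python, from plant import movep, move_l, set_joints, gripper_to, hold, inverse_kinematics, observe, get_image, get_calibration, Unreachable, job_done gives the robot as it stands. Calls block until the motion is done:
- movep(position, orientation): joint-space move of the TCP to a pose.
- move_l(position, feed=0.15, rotation=None, max_force=None): straight line of the TCP; rotation=None keeps the orientation; feed is the mean speed in m/s. With max_force (N) it stops when the force on the tool has changed by that much, and returns True; else False.
- set_joints(angles): joint-space move.
- gripper_to(opening, f_grip=None): finger opening in m; f_grip is the grip in N (None keeps the last); returns when the fingers have stopped.
- hold(seconds).
- inverse_kinematics(position, orientation): joint angles nearest the present ones, or None.
- observe(): the state.
- get_image(name): name is "side" or "top"; returns (picture, depth): 420x560x3 uint8, red, green, blue; 420x560 float32, m along the optical axis (not along the pixel's ray), 0 where there is no reading.
- get_calibration(name): a dict with "intrinsics" (3x3 intrinsics, pixels), "dist_coeffs" ([k1, k2, p1, p2, k3] as OpenCV has them; the pictures are not rectified), "world_from_camera" (4x4, takes a point from camera to world coordinates). Camera axes: x right, y down, z forward; pixel columns grow to the right and rows downward; lengths in m; the calibration is good to about 2 mm. A picture is of the moment at which its call begins. get_calibration takes no time and is no camera call.
A pose or a line that the arm cannot do raises Unreachable and nothing moves.
- job_done(): hands the job in; it is judged then, once.
The state is a dict: "time_s": time; "q": joint angles; "joint_velocities": joint speeds; "joint_torque": joint torques, N m; "eef_pos": TCP position; "tcp_rot": TCP orientation; "ft_force": force on the tool from outside, world axes, zero at the start; "torque": the same for the moment, N m; "opening": finger opening in m; "grasp_force": force on a finger pad.
Only numpy, scipy, OpenCV 4.12 (cv2) and the standard library are available. Lean on these libraries where they do the work, as an engineer would, in place of code of your own. Each camera call takes 0.05 s, during which the arm holds its last target. There are 200 camera calls.

### The job

Take the red handle of the hand-crank trainer and turn its flywheel slowly and gently clockwise (seen from above), feeling the resistance: it climbs to one heavy point. Stop just past it, as soon as the resistance has peaked and is clearly falling away, without running on beyond; then let go and, with the wheel left there, press the green button fully down and release it to store that start position. Leave the tray of blocks, the loose block, the beaker and the dumbbell alone.

Things in the scene. Friction and masses are not known exactly. Their poses are not given: they have to be found in the camera images.
- trainer: White table-top hand-crank trainer, fixed to the table: a round housing 250 mm across, 50 mm high, blue foot band; a white console block 130 mm wide, 46 mm high stands out on its own -y side, to 230 mm from the axis. Origin on the table on the wheel's vertical axis; z up.
- flywheel: Level steel flywheel, 220 mm across, 18 mm thick, dark rim, on top of the housing. Origin on its vertical axis at the disc's underside, 57 mm above the table (disc top 75, hub cap top 85 mm; cap 60 mm across). The handle stands on its own -x side. Starts at a chance angle. Turn it clockwise seen from above: its yaw decreases. Steady friction of 5 to 8 N at the handle; let go, it stays put.
- hub_cap (a point): Centre of the hub cap's top. Heavy point (hidden spring plunger riding over a bump): its greatest resistance lies 0.6 to 2.1 rad clockwise from the start; nothing outside shows where. Resistance there climbs over 0.25 rad by 7 to 8 N to one peak, is back at the steady level 0.27 rad after the peak, lowest (never pulling) 0.45 rad after it, steady again 0.65 rad after it. End stop 1.8 rad past the peak.
- handle_grip (a point): On the red handle's centre line at mid grip, 85 mm from the wheel's axis, 115 mm above the table. Upright round sleeve 28 mm across, from 81 to 147 mm above the table, two dark bands; it spins freely on its spindle, so a gripper holding it need not turn with the wheel. Under it a dark collar, 36 mm across. Grip it lightly, 20 to 40 N.
- zero_button_top (a point): Centre of the top of the green round push button (28 mm across, in a black ring 44 mm across) on the console block, 68 mm above the table; it is pressed straight down.
- zero_button (a joint): Travel of the green button: 0 m up, 0.006 m fully down; a spring, about 5 N when fully down.
- hub_pickup (a joint): Sensor strip sealed in the hub, only for judging: shifts 0.000002 m per radian of clockwise wheel turn, 0 at the top of the bump (0.2 rad after the resistance peak), positive beyond. Its whole travel is under 0.00001 m, far below the noise of its reading, so the reading tells nothing; the heavy point has to be felt.
- block_tray: Bystander: light wooden tray 200 x 150 x 55 mm filled with coloured blocks; origin under its centre. Leave alone.
- beaker: Bystander: orange plastic beaker, 72 mm across, 85 mm high; origin under its centre. Leave alone.
- dumbbell: Bystander: small blue dumbbell with steel bar, 165 mm long, 56 mm high; origin under its centre. Leave alone.
- loose_block: Bystander: yellow 25 mm cube; origin under its centre. Leave alone.

How it is judged:
On the way, in this order (a step that is already met when the one before it is completed fails the run):
1. the flywheel has been brought to rest just past its heavy point (value of joint hub_pickup between -2.6e-07 and 5.6e-07 m and angular speed of flywheel below 0.15 rad/s), for 0.4 s.
2. the green button is pressed fully down with the wheel still there and the handle let go (value of joint hub_pickup between -2.6e-07 and 5.6e-07 m and value of joint zero_button above 0.0045 m and contact force between the fingers and flywheel below 0.5 N), for 0.05 s.
At the end, for the whole second after the job is handed in: The flywheel rests just past its heavy point: at least 0.07 rad and at most 0.48 rad of clockwise turn after the place of greatest resistance (that is hub_pickup between -0.00000026 and 0.00000056 m), and the green button, pressed at least 4.5 mm down after that, is up again (less than 1.5 mm down) (all of step 1 and value of joint zero_button below 0.0015 m); the robot touches nothing.
It fails at once if the flywheel is run on well beyond its heavy point (more than 0.8 rad after the greatest resistance) (value of joint hub_pickup above 1.2e-06 m).
It fails at once if the handle is squeezed and pushed with more than 150 N in all (contact force between the fingers and flywheel above 150 N).
It fails at once if the flywheel is spun faster than 2 rad/s (angular speed of flywheel above 2 rad/s).
It fails at once if the green button is pressed while the wheel is not parked just past the heavy point (value of joint zero_button above 0.0035 m and not (value of joint hub_pickup between -2.6e-07 and 5.6e-07 m)).
It fails at once if the block tray, beaker, dumbbell or loose block is shifted more than 20 mm (distance of any of block_tray, beaker, dumbbell, loose_block from where it was at the start of the episode above 0.02 m).
It also fails if it takes over 64 s, if anything falls off the work surface, if the arm or the gripper's body presses on something with over 40 N, if the wrist force passes 120 N, or if a joint passes its speed limit or range.

## Working session

There is one attempt and no reset: what is moved stays moved. The work goes in short steps, each a Python script; the robot and the scene stay as the last script left them, time stands still between calls to the robot, and variables do not carry over. Pictures are saved under pics/ and viewed, at most 10 in all, crops included, and the job is handed in when it is done.

```bash
mkdir -p pics; ls
python3 - <<'E'
from plant import *
import cv2,numpy as np
for n in("top","side"):
    im,d=get_image(n); cv2.imwrite(f"pics/{n}0.png",im[...,::-1]); np.savez(f"{n}0.npz",im=im,d=d)
    c=get_calibration(n); print(n,np.round(c["world_from_camera"],3).tolist(),np.round(c["intrinsics"],1).tolist(),c["dist_coeffs"])
s=observe();print({k:np.round(v,3).tolist() for k,v in s.items()})
E
```

```text
pics
top [[0.015, -0.985, 0.174, 0.283], [-1.0, -0.014, 0.009, -0.029], [-0.006, -0.174, -0.985, 1.298], [0.0, 0.0, 0.0, 1.0]] [[467.2, 0.0, 280.1], [0.0, 467.2, 198.5], [0.0, 0.0, 1.0]] [0.04296832 0.         0.         0.         0.        ]
side [[0.87, -0.314, 0.381, -0.0], [-0.494, -0.564, 0.662, -0.831], [0.007, -0.764, -0.645, 0.907], [0.0, 0.0, 0.0, 1.0]] [[393.0, 0.0, 281.6], [0.0, 393.0, 209.2], [0.0, 0.0, 1.0]] [-0.02298778  0.          0.          0.          0.        ]
{'time_s': 0.1, 'q': [0.987, 0.221, 1.528, 0.0, 1.395, -0.126], 'joint_velocities': [-0.001, -0.004, -0.002, 0.0, 0.0, -0.001], 'joint_torque': [0.002, -49.825, -39.055, -0.0, 0.006, -0.0], 'eef_pos': [0.276, 0.56, 0.21], 'tcp_rot': [-3.14, -0.0, 2.684], 'ft_force': [-0.397, -0.185, -0.963], 'torque': [-0.009, -0.011, -0.009], 'grasp_force': 0.0, 'opening': 0.085}
```

View pics/top0.png

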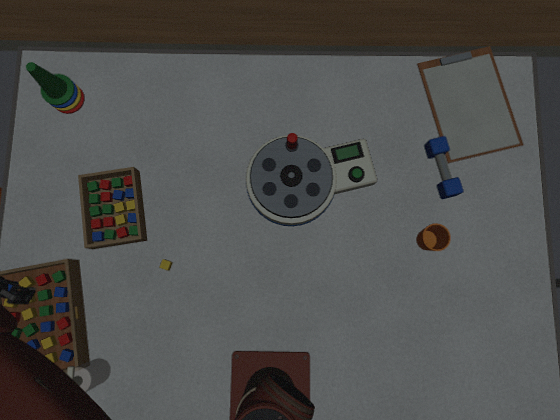

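View pics/side0.png

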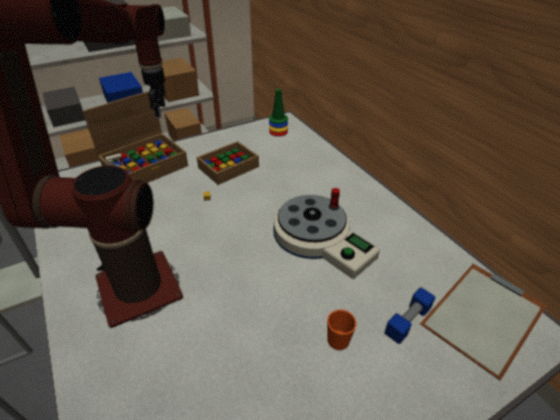

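The top view shows the hub at about (291,176), the red handle top at (292,138) and the green button at (356,174). All of it is in the clear, and the bystanders are far from the wheel. Next I'll turn these into positions.

```bash
cat > h.py <<'E'
import numpy as np,cv2
from plant import *
def ray(n,px,z):
    c=get_calibration(n); T=np.array(c["world_from_camera"])
    p=cv2.undistortPoints(np.array([[px]],float),np.array(c["intrinsics"]),np.array(c["dist_coeffs"])).ravel()
    d=T[:3,:3]@[p[0],p[1],1]; o=T[:3,3]; return o+d*(z-o[2])/d[2]
def blobs(m,roi):
    x0,y0,x1,y1=roi; k=np.zeros(m.shape,np.uint8); k[y0:y1,x0:x1]=m[y0:y1,x0:x1]
    n,l,s,c=cv2.connectedComponentsWithStats(k); i=1+np.argmax(s[1:,4]); return c[i],s[i]
E
python3 - <<'E'
from h import *
R={"top":dict(h=(275,125,310,155),b=(345,163,370,184),c=(278,163,305,189)),"side":dict(h=(325,183,346,212),b=(338,244,358,262),c=(300,205,325,222))}
for n in R:
    im=np.load(n+"0.npz")["im"]; hsv=cv2.cvtColor(im,cv2.COLOR_RGB2HSV); H,S,V=[hsv[...,i] for i in range(3)]
    red=((H<10)|(H>170))&(S>130)&(V>60); gr=(H>40)&(H<90)&(S>90); dk=V<60
    for k,m,z in(("h",red,.147),("b",gr,.068),("c",dk,.085)):
        c,s=blobs(m.astype(np.uint8),R[n][k]); p=c
        print(n,k,c.round(1),s,ray(n,c,z).round(4), ray(n,c,.115).round(4) if k=="h" else "")
    # vis
a=cv2.resize(np.load("top0.npz")["im"][120:220,235:385],None,fx=5,fy=5,interpolation=cv2.INTER_CUBIC)[...,::-1]
cv2.imwrite("pics/crop.png",a)
E
```

```text
top h [291.8 137.3] [287 133  10  10  74] [ 0.6458 -0.0456  0.147 ] [ 0.6559 -0.0461  0.115 ]
top b [356.6 172.6] [352 168  11  11  90] [ 0.574  -0.2225  0.068 ] 
top c [291.  175.4] [279 164  24  23 385] [ 0.56   -0.0457  0.085 ] 
side h [335.3 191.1] [332 188   7   7  41] [ 0.642  -0.0567  0.147 ] [ 0.6691 -0.0241  0.115 ]
side b [347.5 251.8] [343 248  10   9  71] [ 0.5694 -0.233   0.068 ] 
side c [311.8 213.7] [303 207  19  14 189] [ 0.5593 -0.0541  0.085 ]
```

View pics/crop.png

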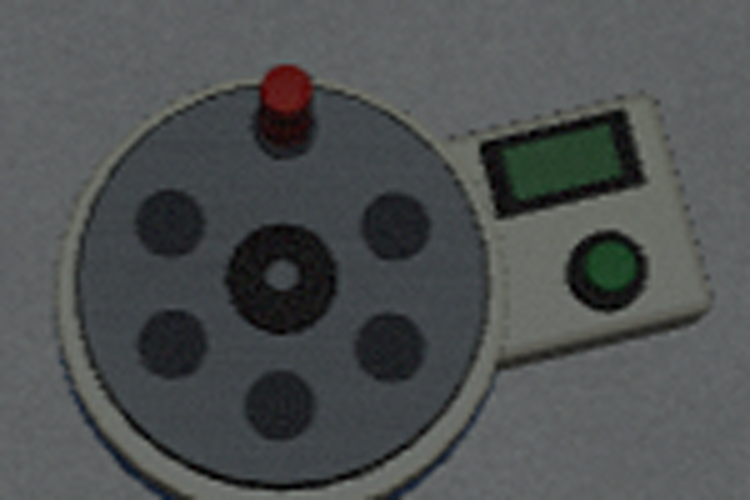

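Run:
```python
from h import *
for n,pts in(("top",[(291,175),(356,173),(291.8,137.3),(232,352),(310,352),(271,352)]),("side",[(312,214),(347,252),(335,191)])):
    c=get_calibration(n);T=c["world_from_camera"];d=np.load(n+"0.npz")["d"]
    for p in pts:
        D=np.median(d[int(p[1])-1:int(p[1])+2,int(p[0])-1:int(p[0])+2])
        q=cv2.undistortPoints(np.array([[p]],float),np.array(c["intrinsics"]),np.array(c["dist_coeffs"])).ravel()
        print(n,p,D,(T@[q[0]*D,q[1]*D,D,1])[:3].round(4))
movep([.646,-.05,.25],[np.pi,0,np.pi/2])
gripper_to(0.085)
s=observe();print(s["q"],s["eef_pos"],s["tcp_rot"],s["time_s"])
gripper_to(0.0)
s=observe();print(s["time_s"],s["opening"])
im,d=get_image("side");cv2.imwrite("pics/s1.png",cv2.resize(im[110:240,250:420],None,fx=4,fy=4,interpolation=cv2.INTER_CUBIC)[...,::-1])
gripper_to(.085)
c=get_calibration("side");T=np.linalg.inv(c["world_from_camera"])
for p in([.646,-.05,.25],):
    print(cv2.projectPoints(np.array([p]),cv2.Rodrigues(T[:3,:3])[0],T[:3,3],np.array(c["intrinsics"]),np.array(c["dist_coeffs"]))[0].ravel())
```

```text
top (291, 175) 1.2394254 [ 0.5605 -0.0456  0.088 ]
top (356, 173) 1.2581854 [ 0.5726 -0.2205  0.0696]
top (291.8, 137.3) 1.1969265 [ 0.646  -0.0456  0.1463]
top (232, 352) 1.2442688 [0.097  0.1043 0.0027]
top (310, 352) 1.2442111 [ 0.1    -0.1024  0.0015]
top (271, 352) 1.2348512 [0.0998 0.0007 0.0119]
side (312, 214) 1.2562448 [ 0.5585 -0.0562  0.0858]
side (347, 252) 1.1556588 [ 0.5683 -0.2322  0.0668]
side (335, 191) 1.2517527 [ 0.6433 -0.0538  0.1452]
[-1.97821820e-01  2.53248664e-01  1.41506460e+00  7.34947261e-05
  1.47330700e+00 -1.98816244e-01] [ 0.64602285 -0.04930114  0.24999497] [-3.14158004e+00 -7.71562134e-05  1.57178360e+00] 2.85
3.6167 0.00015235233510232788
[338.26248814 162.54880598]
```

View pics/s1.png

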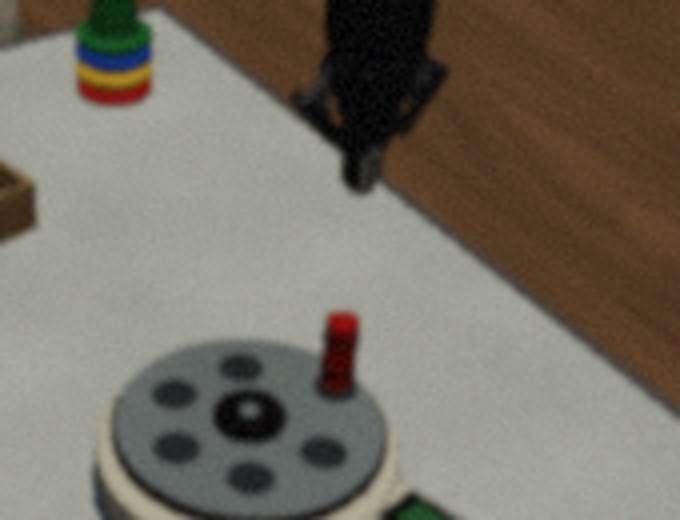

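The side view shows the closed tip at about (340,157), against a projected (338,162). The two cameras also disagree by about 1 cm in y. I'll settle the handle's y by touching it lightly from both sides.

Run:
```python
from h import *
gripper_to(0.0)
x,y=.645,-.05
res=[]
for s in(1,-1):
    move_l([x,y+s*.042,.2],.25); move_l([x,y+s*.042,.12],.15)
    f0=observe()["ft_force"]
    hit=move_l([x,y,.12],.025,max_force=3)
    o=observe();res.append(o["eef_pos"][1]);print(hit,o["eef_pos"],np.round(o["ft_force"]-f0,2),o["time_s"])
    move_l([x,y+s*.042,.12],.1); move_l([x,y+s*.042,.2],.25)
print(np.mean(res)); 
im,d=get_image("side");cv2.imwrite("pics/s2.png",im[...,::-1])
hsv=cv2.cvtColor(im,cv2.COLOR_RGB2HSV);H,S,V=[hsv[...,i] for i in range(3)]
print(blobs((((H<10)|(H>170))&(S>130)&(V>60)).astype(np.uint8),(325,183,346,212)))
```

```text
True [ 0.64471595 -0.0234079   0.11955193] [0.14 2.12 2.63] 7.1417
True [ 0.64486076 -0.07263532  0.11969352] [ 0.05 -2.22  1.85] 10.0
-0.048021610077509796
(array([335.19047619, 191.19047619]), array([332, 188,   7,   7,  42], dtype=int32))
```

The handle is at y=-0.048 and the wheel hasn't moved. Next I'll grip it and turn a first 0.3 rad to check the force signal.

```bash
cat > turn.py <<'E'
from h import *
import json
C=np.array([.560,-.048]); r=.085; Z=.098
def force():
    F=[]
    for _ in range(4): F.append(observe()["ft_force"]); hold(.01)
    return np.mean(F,0)
def step(a,f0,feed=.02,corr=0.):
    u=np.array([np.cos(a),np.sin(a)]); t=np.array([u[1],-u[0]])
    p=C+(r+corr)*u; move_l([p[0],p[1],Z],feed)
    F=(force()-f0)[:2]; return -F@t, F@u
E
python3 - <<'E'
from turn import *
gripper_to(.085); hx=[C[0]+r,C[1]]
move_l([*hx,.2],.25); move_l([*hx,Z],.1); hold(.1); f0=force()
gripper_to(0.02,30); hold(.1); o=observe(); print(o["opening"],o["grasp_force"],o["eef_pos"],force()-f0)
L=[]
for i in range(1,13):
    a=-.025*i; L.append((a,*step(a,f0))); 
print(np.round(L,2).tolist(),observe()["time_s"],observe()["grasp_force"])
json.dump(dict(f0=f0.tolist(),L=L),open("log.json","w"))
E
```

```text
0.027096006674462127 32.266316413879395 [ 0.64737661 -0.04811745  0.0991007 ] [ 6.99141344  0.12433575 -1.50446223]
[[-0.02, 3.96, 6.77], [-0.05, 6.12, 6.52], [-0.08, 6.43, 6.42], [-0.1, 7.13, 6.61], [-0.12, 7.25, 6.03], [-0.15, 7.19, 6.28], [-0.18, 7.57, 6.69], [-0.2, 7.25, 6.66], [-0.22, 7.0, 6.68], [-0.25, 6.92, 6.55], [-0.28, 7.15, 6.7], [-0.3, 7.18, 5.97]] 17.4667 32.22104698419571
```

Run:
```python
import turn
from turn import *
turn.C[:]=[.5625,-.048]
D=json.load(open("log.json")); f0=np.array(D["f0"]); L=D["L"]; base=np.median([l[1] for l in L[3:]])
a=L[-1][0]; why="limit"; corr=0
while a>-2.5:
    a-=.025; T,R=step(a,f0,.025,corr); L.append((a,T,R))
    corr=np.clip(corr+np.clip(R*5e-5,-3e-4,3e-4),-.006,.006)
    S=np.convolve([l[1] for l in L],np.ones(3)/3,"valid"); pk=S.max()
    if pk>base+4 and S[-1]<base+.5*(pk-base): why="past peak"; break
    if T>30 or abs(R)>25 or observe()["time_s"]>48: why="abort"; break
hold(.3); o=observe()
print(why,base,corr,o["time_s"],o["eef_pos"],o["grasp_force"])
print(np.round(L[12:],2).tolist())
json.dump(dict(f0=f0.tolist(),L=L),open("log.json","w"))
```

```text
past peak 7.1782218400470565 -0.001036564967215525 36.7583 [ 0.53298245 -0.12703218  0.09939151] 32.1483913064003
[[-0.33, 6.97, -0.6], [-0.35, 6.31, -0.1], [-0.38, 6.45, 0.09], [-0.4, 7.13, -0.25], [-0.43, 7.0, -0.29], [-0.45, 6.96, 0.08], [-0.48, 6.74, 0.11], [-0.5, 6.92, -0.01], [-0.53, 7.13, -0.01], [-0.55, 7.09, -0.32], [-0.58, 6.34, 0.18], [-0.6, 6.89, -0.2], [-0.63, 7.08, -0.07], [-0.65, 6.78, 0.29], [-0.68, 6.77, 0.15], [-0.7, 6.32, -0.13], [-0.73, 6.82, -0.01], [-0.75, 7.04, -0.2], [-0.78, 6.76, 0.27], [-0.8, 6.9, -0.08], [-0.83, 6.68, -0.29], [-0.85, 6.8, 0.16], [-0.88, 6.89, 0.33], [-0.9, 7.27, -0.3], [-0.93, 6.95, -0.42], [-0.95, 6.56, -0.16], [-0.98, 6.83, -0.62], [-1.0, 6.54, 0.16], [-1.03, 6.92, 0.11], [-1.05, 7.29, -0.45], [-1.08, 6.66, -0.38], [-1.1, 6.68, 0.09], [-1.13, 7.08, 0.11], [-1.15, 6.88, -0.3], [-1.18, 6.76, -0.17], [-1.2, 6.74, -0.1], [-1.22, 6.53, 0.01], [-1.25, 7.05, -0.34], [-1.27, 6.54, -0.2], [-1.3, 6.15, 0.32], [-1.32, 7.03, -0.31], [-1.35, 6.92, -0.28], [-1.37, 6.34, 0.09], [-1.4, 6.38, -0.06], [-1.42, 6.74, -0.24], [-1.45, 8.07, -0.55], [-1.47, 10.08, -0.88], [-1.5, 12.38, -0.8], [-1.52, 13.19, -1.04], [-1.55, 14.91, -0.79], [-1.57, 16.47, -1.21], [-1.6, 17.16, -1.4], [-1.62, 17.55, -1.55], [-1.65, 18.72, -1.41], [-1.67, 18.55, -1.3], [-1.7, 19.07, -1.52], [-1.72, 18.69, -1.26], [-1.75, 18.51, -1.19], [-1.77, 17.91, -0.75], [-1.8, 17.27, -0.92], [-1.82, 17.22, -0.21], [-1.85, 15.92, -0.42], [-1.87, 14.7, -0.42], [-1.9, 14.35, 0.23], [-1.92, 13.4, 0.14], [-1.95, 12.43, 0.11], [-1.97, 11.55, 0.76]]
```

The resistance climbed from 7 N to a single peak of about 19 N near -1.70 rad, and it is now clearly falling. I'll relax the arm, let go, lift off and check the wheel.

Run:
```python
from turn import *
o=observe(); f0=np.array(json.load(open("log.json"))["f0"])
p=o["eef_pos"]; print("before",p,force()-f0)
move_l([p[0]+.0005,p[1],Z],.02); print("relaxed",observe()["eef_pos"],force()-f0)
gripper_to(.085); print("open",force()-f0,observe()["grasp_force"])
move_l([p[0],p[1],.2],.2); gripper_to(0.0)
movep([.575,-.225,.2],[np.pi,0,np.pi/2])
im,d=get_image("side");cv2.imwrite("pics/s3.png",cv2.resize(im[140:290,240:420],None,fx=4,fy=4,interpolation=cv2.INTER_CUBIC)[...,::-1])
print(observe()["time_s"])
```

```text
before [ 0.53298245 -0.12703218  0.09939151] [10.11427525 -5.39492592 -4.37084287]
relaxed [ 0.53351336 -0.1275544   0.09891698] [-3.20360381 -1.38475332  5.48190169]
open [-0.30545541 -0.06034491  0.1591076 ] 0.0
39.8083
```

View pics/s3.png

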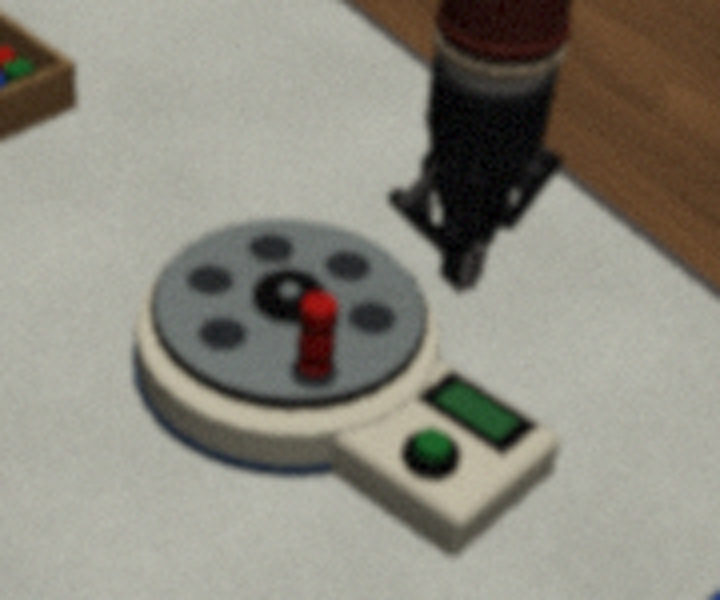

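The view shows the handle let go at about crop (317,335), the button at (432,442), and the tool above the button with its path clear. Next is the press.

Run:
```python
from h import *
B=[.573,-.225]
move_l([*B,.08],.15); hold(.1); f0=observe()["ft_force"]
hit=move_l([*B,.056],.02,max_force=14); o=observe(); print(hit,o["eef_pos"],np.round(o["ft_force"]-f0,1)); 
hold(.3); o=observe(); print(o["eef_pos"],np.round(o["ft_force"]-f0,1))
im,d=get_image("side");cv2.imwrite("pics/s4.png",cv2.resize(im[140:290,240:420],None,fx=4,fy=4,interpolation=cv2.INTER_CUBIC)[...,::-1])
move_l([*B,.2],.1); print(observe()["time_s"])
```

```text
False [ 0.57312209 -0.22508516  0.05618689] [-0.3 -0.6 -0.1]
[ 0.57303807 -0.22501204  0.05607935] [ 0.1  0.2 -0.5]
44.15
```

View pics/s4.png

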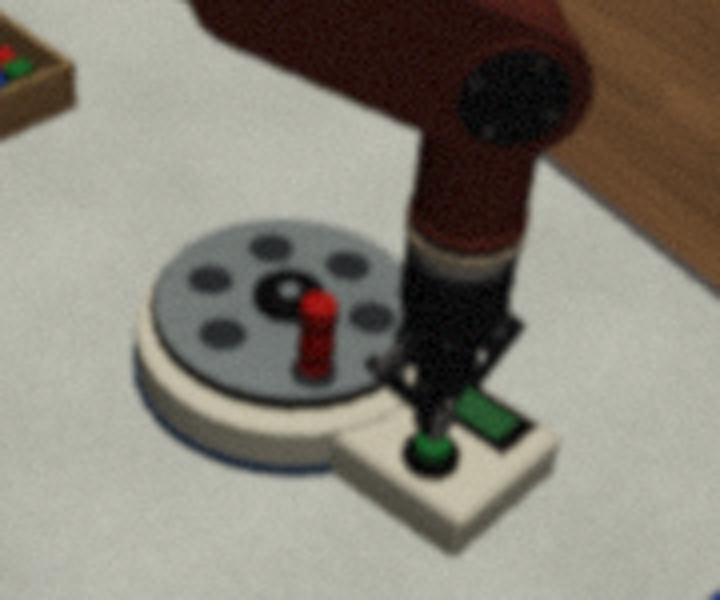

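No contact at z=0.056. The crop shows the tip at about (435,432), right at the button's top edge, so the fingers end higher than the TCP value. I'll go lower under the force guard.

Run:
```python
from h import *
B=[.573,-.225]
print(observe()["opening"]); move_l([*B,.062],.2); hold(.1); f0=observe()["ft_force"]
z=.058;T=[]
while z>.03:
    move_l([*B,z],.02); hold(.03); o=observe(); f=o["ft_force"]-f0; T.append((z,o["eef_pos"][2],*f)); z-=.002
    if f[2]>12 or np.linalg.norm(f)>20: break
print(np.round(T,4).tolist())
hold(.2)
im,d=get_image("side");cv2.imwrite("pics/s5.png",cv2.resize(im[200:290,300:420],None,fx=6,fy=6,interpolation=cv2.INTER_CUBIC)[...,::-1])
move_l([*B,.2],.1); print(observe()["time_s"])
```

```text
-3.4809821436134145e-05
[[0.058, 0.0581, 0.355, 0.4297, -1.1153], [0.056, 0.0558, -0.7522, 0.155, 0.9251], [0.054, 0.0539, -0.4287, 0.26, 0.2782], [0.052, 0.0519, 0.3361, 0.5428, -0.3957], [0.05, 0.0499, -1.0355, 0.0936, 0.3643], [0.048, 0.048, 0.6812, -0.1846, 0.4465], [0.046, 0.0463, 0.537, 0.0088, 1.949], [0.044, 0.0443, -0.0898, -0.8701, 2.9308], [0.042, 0.0422, 0.7483, 0.9464, 4.558], [0.04, 0.0417, -2.9259, 2.4743, 12.3522]]
50.025
```

View pics/s5.png

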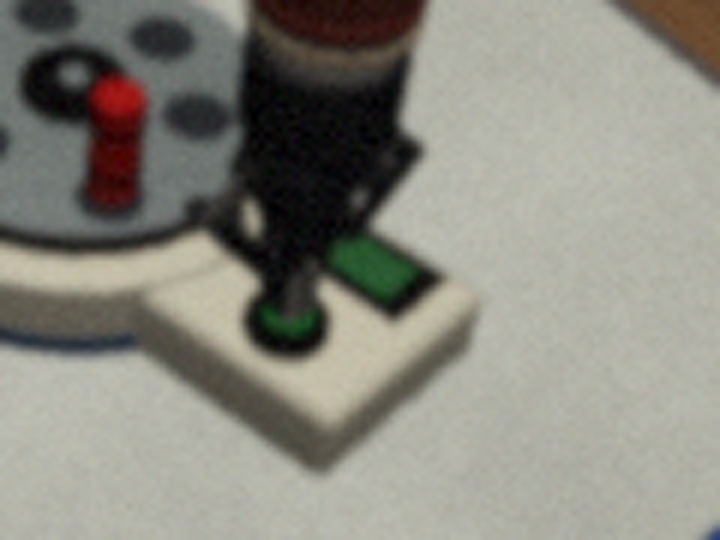

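The force ramped to about 5 N over roughly 6 mm and then hit a hard stop, and the picture shows the tip on the button (290,310). So the button went fully down, and the arm is now back clear of it.

```bash
python3 -c "
from plant import *
print(job_done())"
```

```text
the job is handed in; nothing more can be done
None
```

I turned the flywheel clockwise through a single resistance peak (about 7 N rising to 19 N) and stopped an estimated 0.2–0.3 rad past it. I then let go, pressed the green button to its hard stop and released it, and handed the job in at about 50 s; no verdict came back.

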